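Set the tea tray in reverse order

TASK

Move the four tea cups from the bamboo rack to the blue tray, one upright on each printed ring and well centred on it, so that their row is reversed: the tray will be turned half round at the table, so the cup at the end of the rack's row towards the robot's left goes to the end of the tray's row towards the robot's right, the next one beside it, and so on. Set each cup down, do not drop it from above or tip it over, and leave all four standing still and released.

Things in the scene. Friction and masses are not known exactly. Their poses are not given: they have to be found in the camera images.
- cup_white: plain white glazed porcelain tea cup without handle, open at the top, loose, about 110 g: 55 mm high, outer diameter 52 mm at the foot and 56 mm at the rim, wall 3.5 mm. Origin: centre of its underside, z up. It starts upright on the white mat.
- cup_red: dark red glazed porcelain tea cup without handle, open at the top, loose, about 110 g: 55 mm high, outer diameter 52 mm at the foot and 56 mm at the rim, wall 3.5 mm. Origin: centre of its underside, z up. It starts upright on the red mat.
- cup_yellow: yellow glazed porcelain tea cup without handle, open at the top, loose, about 110 g: 55 mm high, outer diameter 52 mm at the foot and 56 mm at the rim, wall 3.5 mm. Origin: centre of its underside, z up. It starts upright on the yellow mat.
- cup_black: black glazed porcelain tea cup without handle, open at the top, loose, about 110 g: 55 mm high, outer diameter 52 mm at the foot and 56 mm at the rim, wall 3.5 mm. Origin: centre of its underside, z up. It starts upright on the black mat.
- mat_white: plain white round silicone drip mat, 68 mm in diameter, 5 mm thick, fixed on the rack's deck under the white cup, and stays there: it shows where in the rack's row that cup started. Origin: centre of its underside (35 mm above the counter).
- mat_red: dark red round silicone drip mat, 68 mm in diameter, 5 mm thick, fixed on the rack's deck under the red cup, and stays there: it shows where in the rack's row that cup started. Origin: centre of its underside (35 mm above the counter).
- mat_yellow: yellow round silicone drip mat, 68 mm in diameter, 5 mm thick, fixed on the rack's deck under the yellow cup, and stays there: it shows where in the rack's row that cup started. Origin: centre of its underside (35 mm above the counter).
- mat_black: black round silicone drip mat, 68 mm in diameter, 5 mm thick, fixed on the rack's deck under the black cup, and stays there: it shows where in the rack's row that cup started. Origin: centre of its underside (35 mm above the counter).
- rack: low bamboo cup rack, fixed, 138 mm (its x) by 320 mm (its y). Slatted deck top 35 mm above the counter; dowels 5 mm high on it between the places. Four places in a row, at x = 0, y = -117, -39, +39, +117 mm, each with a mat and cup. Origin: centre of its underside, at counter height. +y: to the robot's left, within 0.35 rad. Rack and tray stand side by side, either one left.
- tray: blue plastic tray, fixed, 150 mm (its x) by 324 mm (its y); inner floor 6 mm and rim 14 mm above the counter, rim 4 mm thick. Four flat printed pale rings (outside 66 mm) in a row, centred at x = 0, y = -117, -39, +39, +117 mm. Origin: centre of its underside, at counter height. +y: to the robot's left, within 0.35 rad. Small objects stand 85 mm or more from the row's centre line.

How it is judged (in metres and radians):
At the end, for the whole second after the job is handed in: Each cup stands upright (0.1 rad) on the tray's floor within 12 mm of its ring's centre along and across the row; the order shown by the rack's mats is reversed (rack place y = +117 mm to ring y = -117, +39 to -39, -39 to +39, -117 to +117); all at rest and released (((y of mat_white in the frame of rack between -0.137 and -0.097 m and y of cup_white in the frame of tray between 0.105 and 0.129 m) or (y of mat_white in the frame of rack between -0.059 and -0.019 m and y of cup_white in the frame of tray between 0.027 and 0.051 m) or (y of mat_white in the frame of rack between 0.019 and 0.059 m and y of cup_white in the frame of tray between -0.051 and -0.027 m) or (y of mat_white in the frame of rack between 0.097 and 0.137 m and y of cup_white in the frame of tray between -0.129 and -0.105 m)) and x of cup_white in the frame of tray between -0.012 and 0.012 m and z of cup_white in the frame of tray between 0.002 and 0.01 m and angle between each of cup_white, cup_red, cup_yellow, cup_black's own z axis and vertical below 0.1 rad and linear speed of each of cup_white, cup_red, cup_yellow, cup_black below 0.02 m/s and angular speed of each of cup_white, cup_red, cup_yellow, cup_black below 0.2 rad/s and contact force between the fingers and cup_white below 0.05 N and ((y of mat_red in the frame of rack between -0.137 and -0.097 m and y of cup_red in the frame of tray between 0.105 and 0.129 m) or (y of mat_red in the frame of rack between -0.059 and -0.019 m and y of cup_red in the frame of tray between 0.027 and 0.051 m) or (y of mat_red in the frame of rack between 0.019 and 0.059 m and y of cup_red in the frame of tray between -0.051 and -0.027 m) or (y of mat_red in the frame of rack between 0.097 and 0.137 m and y of cup_red in the frame of tray between -0.129 and -0.105 m)) and x of cup_red in the frame of tray between -0.012 and 0.012 m and z of cup_red in the frame of tray between 0.002 and 0.01 m and contact force between the fingers and cup_red below 0.05 N and ((y of mat_yellow in the frame of rack between -0.137 and -0.097 m and y of cup_yellow in the frame of tray between 0.105 and 0.129 m) or (y of mat_yellow in the frame of rack between -0.059 and -0.019 m and y of cup_yellow in the frame of tray between 0.027 and 0.051 m) or (y of mat_yellow in the frame of rack between 0.019 and 0.059 m and y of cup_yellow in the frame of tray between -0.051 and -0.027 m) or (y of mat_yellow in the frame of rack between 0.097 and 0.137 m and y of cup_yellow in the frame of tray between -0.129 and -0.105 m)) and x of cup_yellow in the frame of tray between -0.012 and 0.012 m and z of cup_yellow in the frame of tray between 0.002 and 0.01 m and contact force between the fingers and cup_yellow below 0.05 N and ((y of mat_black in the frame of rack between -0.137 and -0.097 m and y of cup_black in the frame of tray between 0.105 and 0.129 m) or (y of mat_black in the frame of rack between -0.059 and -0.019 m and y of cup_black in the frame of tray between 0.027 and 0.051 m) or (y of mat_black in the frame of rack between 0.019 and 0.059 m and y of cup_black in the frame of tray between -0.051 and -0.027 m) or (y of mat_black in the frame of rack between 0.097 and 0.137 m and y of cup_black in the frame of tray between -0.129 and -0.105 m)) and x of cup_black in the frame of tray between -0.012 and 0.012 m and z of cup_black in the frame of tray between 0.002 and 0.01 m and contact force between the fingers and cup_black below 0.05 N); the robot touches nothing.
It fails at once if a cup is tipped over (angle between any of cup_white, cup_red, cup_yellow, cup_black's own z axis and vertical above 1 rad).
It fails at once if a cup is dropped: let go over the tray with its foot more than 25 mm above the tray's floor ((contact force between the fingers and cup_white below 0.01 N and z of cup_white in the frame of tray above 0.031 m and x of cup_white in the frame of tray between -0.07 and 0.07 m and y of cup_white in the frame of tray between -0.155 and 0.155 m) or (contact force between the fingers and cup_red below 0.01 N and z of cup_red in the frame of tray above 0.031 m and x of cup_red in the frame of tray between -0.07 and 0.07 m and y of cup_red in the frame of tray between -0.155 and 0.155 m) or (contact force between the fingers and cup_yellow below 0.01 N and z of cup_yellow in the frame of tray above 0.031 m and x of cup_yellow in the frame of tray between -0.07 and 0.07 m and y of cup_yellow in the frame of tray between -0.155 and 0.155 m) or (contact force between the fingers and cup_black below 0.01 N and z of cup_black in the frame of tray above 0.031 m and x of cup_black in the frame of tray between -0.07 and 0.07 m and y of cup_black in the frame of tray between -0.155 and 0.155 m)).
It also fails if it takes over 109 s, if anything falls off the work surface, if the arm or the gripper's body presses on something with over 40 N, if the wrist force passes 120 N, or if a joint passes its speed limit or range.

ROBOT

A 6-joint arm with a two-finger parallel gripper is mounted at the origin on the work surface. World frame = base frame: x ahead of the robot, y to its left, z up, the work surface at z = 0. Lengths are in mm, angles in rad, forces in N, time in s.
With the tool pointing down it reaches from about 275 to 1000 mm from the base axis. Payload 8.4 kg.
Tool frame: the origin (TCP) lies on the centre line of the jaws, within the pads' length; the fingertips stand r.tip_reach ahead of it and the grasp point (between the pads) lies 11 mm behind it (r.tip_reach is the distance from the TCP to the fingertips, in mm); z points along the fingers, y is the line along which they close (so a half turn about z gives the same grasp; the last joint's range is limited). The gripper opens to 85 mm and grips with 20 to 120 N. Pads are 22 mm wide; open, the fingers measure 114 mm over their backs; the gripper's body (76 mm by 85 mm) begins 54 mm behind the grasp point. The pads swing forward as they close: fully open they stand 13 mm farther back than shut.
Start: joints at [1.223, 0.353, 1.633, -0, 1.155, -0.002], TCP at [211.842, 588.006, 239.281] pointing down, gripper open.
Joint ranges: [-2.63, 2.63], [-0.92, 2.1], [0.06, 2.66], [-1.3, 4.44], [0, 2.69], [-3.02, 3.02]. Speed limits (rad/s): [2.22, 2.22, 2.79, 3.14, 3.14, 3.14].

INTERFACE

Orientations are given as [roll, pitch, yaw] about the fixed x, y, z axes, in that order (R = Rz(yaw) Ry(pitch) Rx(roll)).
In Python, from rig import r gives the robot as it stands.
- The arm moves only by the tool carry_out, never from a script. Its argument "targets" is a list of rows, each an object with "dp": the shift along the tool's x, y, z in mm, a list of three; "yaw": the turn about the tool's z in degrees. A call has 1 to 12 rows; each row is the pose to reach, as a shift and turn from the pose commanded when the call began, along the tool's axes at that moment; what a row does not reach only later rows make up. A row lasts 1/8 s, in which the tool goes at most 62.5 mm and 10.7 degrees, less where a joint would pass 70% of its speed; a pose out of reach is approached as far as the arm can. A call with a gripper value outside its range is refused whole. "fingers" is the opening, from -1 (shut) to 1 (fully open), so that 0 is half open, set as the call begins (left out, the last holds). The fingers move at their own pace and stop on an object; "grip_force" is the grip in N (left out, the last holds). Time passes only in rows, so rows that repeat a pose let the fingers close. It gives the time, the measured TCP pose, the force, the opening and the grip force at its end, in the units of the state.
- r.sense(): the state, without advancing time (a new reading comes with each control period).
- r.grab_frame(name): name is "scene" or "side" or "wrist"; returns the picture (384x512x3 uint8, red, green, blue); there is no depth.
- r.get_calibration(name): a dict with "fx", "fy", "cx", "cy" (pixels), "rvec" (rotation vector, rad) and "tvec" (3), from world to camera coordinates, as OpenCV has them. Camera axes: x right, y down, z forward; pixel columns grow to the right and rows downward; lengths in mm; the calibration is good to about 2 mm. A picture is of the moment at which its call begins: read the wrist's pose just before it. get_calibration takes no time and is no camera call; for the wrist camera it gives the pose at the moment of the call.
- r.sign_off(): hands the job in; it is judged then, once.
The state is a dict: "clock": time; "qpos": joint angles; "qvel": joint speeds; "joint_efforts": joint torques, N m; "eef_pos": TCP position; "tcp_rot": TCP orientation; "contact_force": force on the tool from outside, world axes, zero at the start; "wrist_torque": the same for the moment, N m; "opening": opening from 0.0 (shut) to 1.0 (fully open); "grasp_force": force on a finger pad.
Only numpy, scipy, OpenCV 4.12 (cv2) and the standard library are available. Lean on these libraries where they do the work, as an engineer would, in place of code of your own. Each camera call takes 0.05 s, during which the arm holds its last target. There are 200 camera calls.

## Working session

There is one attempt and no reset: what is moved stays moved. The work goes in short steps, Python scripts to look and compute and a tool call to move; the robot and the scene stay as the last step left them, time stands still between calls to the robot, and variables do not carry over. Pictures are saved under pics/ and viewed, at most 14 in all, crops included, and the job is handed in when it is done.

Besides the shell and the picture viewer there is one more tool, called after "Emit:" as name(argument=value, ...), one argument or row to a line, values as JSON. carry_out: Moves the arm, as the interface text tells. Its arguments: {"type":"object","properties":{"targets":{"type":"array","items":{"type":"object","properties":{"dp":{"type":"array","items":{"type":"number"}},"yaw":{"type":"number"}}}},"fingers":{"type":"number"},"grip_force":{"type":"number"}},"required":["targets"]}

```bash
ls; mkdir -p pics; python3 - <<'E'
from rig import r
import cv2,numpy as np
print(r.sense(), r.tip_reach)
for n in("scene","side"):
    im=r.grab_frame(n); cv2.imwrite(f"pics/{n}0.png",im[:,:,::-1]); c=r.get_calibration(n); print(n,c)
a=cv2.imread("pics/scene0.png");b=cv2.imread("pics/side0.png")
E
```

```text
pics
{'clock': 0.0, 'qpos': array([ 1.22257415e+00,  3.53634570e-01,  1.63417921e+00,  8.38179348e-06,
        1.15521741e+00, -2.40038146e-03]), 'qvel': array([ 0.00112398,  0.00165584, -0.00040627, -0.00128154,  0.00043673,
       -0.00062987]), 'joint_efforts': array([-1.34717287e-03, -6.05256200e+01, -3.42066371e+01, -4.64428820e-05,
        9.56946169e-03, -5.43084511e-08]), 'eef_pos': array([211.68454257, 587.53219192, 238.55088077]), 'tcp_rot': array([-3.14015414e+00, -1.11164818e-05,  2.79576746e+00]), 'contact_force': array([-0.43309846, -0.18204657,  0.37230989]), 'wrist_torque': array([0.05359048, 0.0240721 , 0.02921214]), 'grasp_force': 0.0, 'opening': 1.0021209977769892} 8.0
scene {'fx': 389.9811939995572, 'fy': 389.9811939995572, 'cx': 254.66635928364536, 'cy': 190.45460404171195, 'rvec': array([ 1.39854772,  2.02386619, -1.00633677]), 'tvec': array([ 193.85101115, -252.99705317, 1283.18348882])}
side {'fx': 395.895429026226, 'fy': 395.895429026226, 'cx': 250.31465108491722, 'cy': 185.58694415212426, 'rvec': array([ 2.24793738, -0.16214328,  0.09657043]), 'tvec': array([-542.8012156 ,   98.39290813,  812.09128487])}
```

View pics/scene0.png

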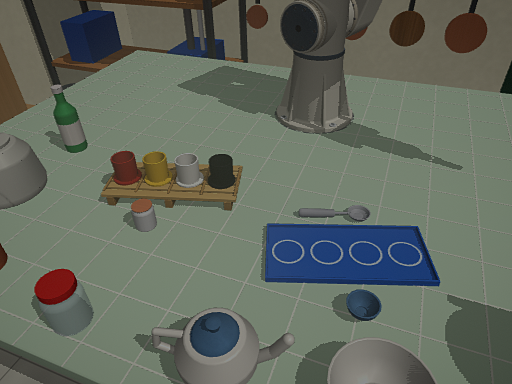

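View pics/side0.png

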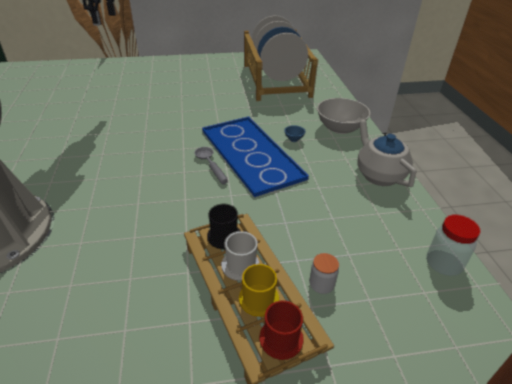

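The robot's left is the image right in the scene view, so the order from left to right is black, white, yellow, red. The rack is on the robot's right and the tray on its left. Next I'll measure the rings (scene pixels about (288,251), (327,252), (365,253), (405,254)) and the cups (about (221,170), (187,170), (155,168), (124,167)).

```bash
cat > h.py <<'E'
import cv2,numpy as np
def cast(c,px,z):
    R=cv2.Rodrigues(np.array(c["rvec"]))[0];t=np.array(c["tvec"])
    px=np.atleast_2d(px).astype(float)
    d=np.c_[(px[:,0]-c["cx"])/c["fx"],(px[:,1]-c["cy"])/c["fy"],np.ones(len(px))]@R
    o=-R.T@t
    return (o+d*((z-o[2])/d[:,2])[:,None])[:,:2]
def rings(im,c,z=6):
    hsv=cv2.cvtColor(im,cv2.COLOR_RGB2HSV)
    blue=cv2.inRange(hsv,(105,150,60),(125,255,255))
    k=max(cv2.findContours(blue,cv2.RETR_EXTERNAL,2)[0],key=cv2.contourArea)
    m=np.zeros_like(blue);cv2.drawContours(m,[k],-1,255,-1);m=cv2.erode(m,np.ones((5,5)))
    w=cv2.inRange(hsv,(0,0,110),(180,130,255))&m
    out=[]
    for q in cv2.findContours(w,cv2.RETR_EXTERNAL,1)[0]:
        if len(q)<20: continue
        e=cv2.fitEllipse(cast(c,q[:,0],z).astype(np.float32)); out.append(np.r_[e[0],e[1]])
    return np.array(out)
def blobs(im,c,seeds,z):
    # seeded colour blobs: name -> (u,v); returns mask bbox and rim-centre by top contour
    hsv=cv2.cvtColor(im,cv2.COLOR_RGB2HSV)
E
python3 - <<'E'
from rig import r
from h import *
np.set_printoptions(precision=1,suppress=True)
for n in("scene","side"):
    im=cv2.imread(f"pics/{n}0.png")[:,:,::-1].copy();c=r.get_calibration(n)
    R=rings(im,c);R=R[np.argsort(R[:,1])];print(n,"rings\n",R)
    hsv=cv2.cvtColor(im,cv2.COLOR_RGB2HSV)
    M={"red":cv2.inRange(hsv,(0,170,40),(5,255,255))|cv2.inRange(hsv,(172,170,40),(180,255,255)),
       "yellow":cv2.inRange(hsv,(21,190,60),(32,255,255)),
       "white":cv2.inRange(hsv,(0,0,90),(180,22,255)),
       "black":cv2.inRange(hsv,(0,0,0),(180,255,38))}
    box=(slice(140,200),slice(100,245)) if n=="scene" else (slice(195,365),slice(195,320))
    for k,m in M.items():
        mm=np.zeros_like(m);mm[box]=m[box]
        q=max(cv2.findContours(cv2.morphologyEx(mm,cv2.MORPH_OPEN,np.ones((3,3))),cv2.RETR_EXTERNAL,1)[0],key=cv2.contourArea)
        x,y,w,h=cv2.boundingRect(q)
        # rim: top points of blob
        P=cast(c,q[:,0],95)
        print(n,k,(x,y,w,h),"rim-left/top px->",cast(c,[x+w/2,y+h/2],67)[0])
c=r.get_calibration("wrist");print(c)
E
```

```text
scene rings
 [[619.5 106.1  64.4  65.7]
 [594.5 179.9  65.   65.6]
 [569.8 254.   64.3  65.5]
 [544.9 327.9  63.9  65.6]]
scene red (129, 179, 7, 5) rim-left/top px-> [ 591.5 -276.1]Traceback (most recent call last):
  File "<stdin>", line 15, in <module>
ValueError: max() iterable argument is empty
```

```bash
python3 - <<'E'
from rig import r
from h import *
np.set_printoptions(precision=1,suppress=True)
# cup body centres by eye, plane z=67
print(cast(r.get_calibration("scene"),[[221,171],[187,170],[155,168],[124,167]],67))
print(cast(r.get_calibration("side"),[[223,226],[240,255],[259,291],[283,327]],67))
for n in("scene",): print(cv2.imread(f"pics/{n}0.png")[[165,165,168,168],[124,155,187,221]])
im=r.grab_frame("side");R=rings(im,r.get_calibration("side"));print(R)
c=r.get_calibration("wrist");Rm=cv2.Rodrigues(c["rvec"])[0];print(c,-Rm.T@c["tvec"],Rm)
cv2.imwrite("pics/w0.png",r.grab_frame("wrist")[:,:,::-1])
E
```

```text
[[ 485.5 -102.3]
 [ 508.9 -180.3]
 [ 527.3 -257.2]
 [ 548.9 -330.7]]
[[ 479.2 -111.8]
 [ 501.6 -186.7]
 [ 521.9 -265.3]
 [ 546.3 -332.8]]
[[ 33  43  85]
 [ 39  93 113]
 [108 115 116]
 [ 35  43  40]]
[[619.8 105.7  66.7  67.2]
 [595.2 179.2  65.9  67.3]
 [570.5 253.2  65.6  66.6]
 [545.9 327.9  62.3  64. ]]
{'fx': 340.5322404285974, 'fy': 340.5322404285974, 'cx': 254.11849482522175, 'cy': 192.8222785742633, 'rvec': array([-2.3, -1.6, -0.3]), 'tvec': array([-623.6,  -40.8,  379.7])} [137.2 614.2 372.3] [[ 0.3  0.9 -0. ]
 [ 0.9 -0.3  0.3]
 [ 0.3 -0.1 -1. ]]
```

View pics/w0.png

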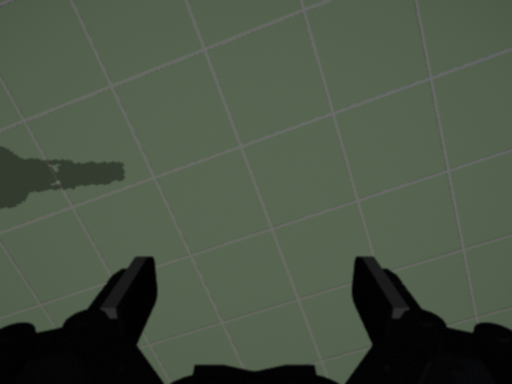

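Emit:
carry_out(
  targets=[
    {"dp":[-45,-52,-11],"yaw":5},
    {"dp":[-89,-104,-22],"yaw":11},
    {"dp":[-134,-156,-33],"yaw":16},
    {"dp":[-178,-208,-44],"yaw":22},
    {"dp":[-223,-260,-55],"yaw":27},
    {"dp":[-268,-312,-66],"yaw":33},
    {"dp":[-312,-364,-77],"yaw":38},
    {"dp":[-357,-416,-87],"yaw":43},
    {"dp":[-401,-468,-98],"yaw":47},
    {"dp":[-446,-520,-110],"yaw":50},
    {"dp":[-490,-572,-120],"yaw":54},
    {"dp":[-535,-623,-131],"yaw":54},
  ],
)

```text
clock: 1.7
eef_pos: [475.3, -106.4, 357.9]
tcp_rot: [3.141, 0.0, 1.852]
contact_force: [1.7, 0.4, -0.6]
opening: 1.002
grasp_force: 0.0
```

Emit:
carry_out(
  targets=[
    {"dp":[0,0,0],"yaw":0},
    {"dp":[0,0,0],"yaw":0},
    {"dp":[0,0,0],"yaw":0},
  ],
)

```text
clock: 2.08
eef_pos: [474.5, -103.2, 357.2]
tcp_rot: [-3.141, -0.001, 1.855]
contact_force: [0.4, -0.2, 0.3]
opening: 1.004
grasp_force: 0.0
```

```bash
python3 - <<'E'
from rig import r
from h import *
s=r.sense();print(s["clock"],s["eef_pos"],s["tcp_rot"]);c=r.get_calibration("wrist")
import json;json.dump({k:np.array(v).tolist() for k,v in c.items()},open("w1.json","w"))
cv2.imwrite("pics/w1.png",r.grab_frame("wrist")[:,:,::-1])
E
```

```text
2.075 [ 474.50508685 -103.19121309  357.22846448] [-3.14113136e+00 -5.16794650e-04  1.85462080e+00]
```

View pics/w1.png

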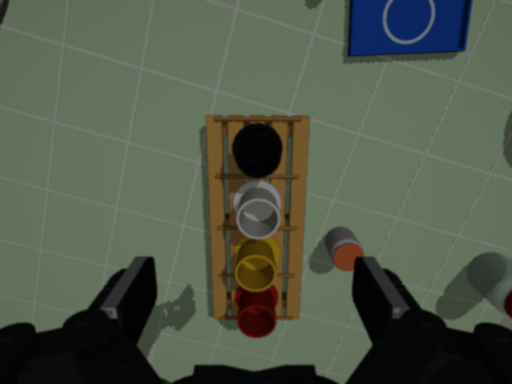

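The wrist view shows the rack upright in the image. The rim centres are about: black (258,151), white (258,218), yellow (257,270), red (257,319). I'll refine those with colour edges and HoughCircles.

```bash
python3 - <<'E'
from h import *
import json
np.set_printoptions(precision=1,suppress=True)
c=json.load(open("w1.json"));im=cv2.imread("pics/w1.png");hsv=cv2.cvtColor(im,cv2.COLOR_BGR2HSV)
eye={"black":(258,151),"white":(258,218),"yellow":(257,272),"red":(257,320)}
for k,(u,v) in eye.items():
    x0,y0=u-35,v-35;p=cv2.resize(im[y0:v+36,x0:u+36],None,fx=4,fy=4,interpolation=cv2.INTER_CUBIC)
    g=cv2.GaussianBlur(cv2.cvtColor(p,cv2.COLOR_BGR2GRAY) if k!="red" else p[:,:,2],(9,9),2)
    h=cv2.HoughCircles(g,cv2.HOUGH_GRADIENT,1,20,param1=60,param2=20,minRadius=68,maxRadius=105)
    print(k,"eye",cast(c,[u,v],95)[0])
    for a in ([] if h is None else h[0,:3]): print("   ",a/4+[x0,y0,0],cast(c,a[:2]/4+[x0,y0],95)[0])
# rack corners at deck top
print(cast(c,[[207,116],[309,116],[299,319],[214,319]],35))
E
```

```text
black eye [ 478.7 -100.8]
white eye [ 502.8 -182.2]
    [257.1 218.9  20.4] [ 502.  -183.7]
    [260.6 215.1  25.5] [ 504.8 -177.6]
yellow eye [ 523.3 -256.5]
    [255.1 270.6  21.2] [ 520.3 -255.2]
red eye [ 544.8 -329.5]
[[ 405.3  -86. ]
 [ 533.8  -48.6]
 [ 622.8 -354.7]
 [ 492.1 -392.7]]
```

```bash
python3 - <<'E'
from h import *
np.set_printoptions(precision=1,suppress=True)
y=1.855;T=np.array([[np.cos(y),np.sin(y)],[np.sin(y),-np.cos(y)]])
cur=T@[474.5,-103.2];print("cur",cur)
for n,p in dict(black=(480,-107),white=(502.5,-183),yellow=(523.5,-257.5),red=(545.3,-332),r1=(619.6,106),r2=(594.8,179.6),r3=(570.1,253.6),r4=(545.4,327.9)).items(): print(n,T@p)
E
```

```text
cur [-232.1  426.5]
black [-237.3  430.7]
white [-316.6  431. ]
yellow [-394.   430.3]
red [-471.6  430.3]
r1 [-72.  624.5]
r2 [  5.6 621.3]
r3 [ 83.6 618.3]
r4 [161.8 615.5]
```

Emit:
carry_out(
  targets=[
    {"dp":[-5,4,50],"yaw":0},
    {"dp":[-5,4,100],"yaw":0},
    {"dp":[-5,4,150],"yaw":0},
    {"dp":[-5,4,190],"yaw":0},
    {"dp":[-5,4,220],"yaw":0},
    {"dp":[-5,4,245],"yaw":0},
    {"dp":[-5,4,265],"yaw":0},
    {"dp":[-5,4,280],"yaw":0},
    {"dp":[-5,4,290],"yaw":0},
    {"dp":[-5,4,295],"yaw":0},
    {"dp":[-5,4,295],"yaw":0},
    {"dp":[-5,4,295],"yaw":0},
  ],
  fingers=1,
)

```text
clock: 3.62
eef_pos: [480.6, -108.1, 62.9]
tcp_rot: [3.141, 0.0, 1.853]
contact_force: [0.6, -0.6, 0.7]
opening: 1.004
grasp_force: 0.0
```

```bash
python3 - <<'E'
from rig import r
import cv2
print(r.sense()["eef_pos"])
cv2.imwrite("pics/s2.png",cv2.resize(r.grab_frame("side")[150:384,120:400,::-1],None,fx=2,fy=2))
E
```

```text
[ 480.60752449 -108.10017082   62.94304805]
```

View pics/s2.png

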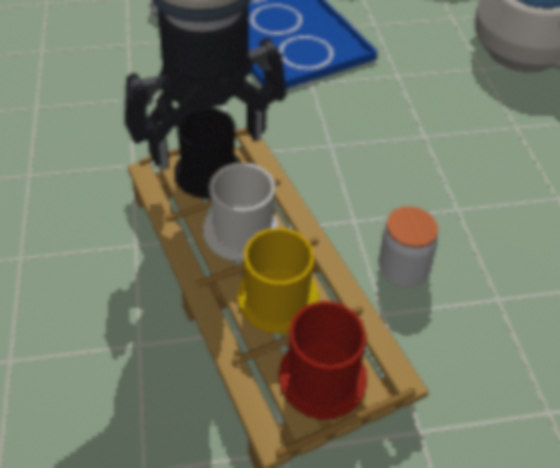

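The fingers straddle the black cup (around (207,150) in the crop), so I'm closing.

Emit:
carry_out(
  targets=[
    {"dp":[0,0,0],"yaw":0},
    {"dp":[0,0,0],"yaw":0},
    {"dp":[0,0,0],"yaw":0},
    {"dp":[0,0,0],"yaw":0},
    {"dp":[0,0,0],"yaw":0},
    {"dp":[0,0,0],"yaw":0},
    {"dp":[0,0,0],"yaw":0},
    {"dp":[0,0,0],"yaw":0},
  ],
  fingers=-1,
  grip_force=35,
)

```text
clock: 4.68
eef_pos: [480.3, -108.1, 63.0]
tcp_rot: [3.141, 0.0, 1.853]
contact_force: [-2.2, -0.7, 7.4]
opening: 0.646
grasp_force: 35.6
```

Emit:
carry_out(
  targets=[
    {"dp":[0,0,-8],"yaw":0},
    {"dp":[0,0,-28],"yaw":0},
    {"dp":[0,0,-58],"yaw":0},
    {"dp":[0,0,-85],"yaw":0},
    {"dp":[8,10,-100],"yaw":0},
    {"dp":[30,35,-100],"yaw":0},
    {"dp":[60,70,-100],"yaw":0},
    {"dp":[90,105,-100],"yaw":0},
    {"dp":[120,140,-100],"yaw":0},
    {"dp":[145,170,-100],"yaw":0},
    {"dp":[160,187,-100],"yaw":0},
    {"dp":[166,194,-100],"yaw":0},
  ],
)

```text
clock: 6.18
eef_pos: [620.3, 106.6, 162.0]
tcp_rot: [-3.141, -0.0, 1.854]
contact_force: [-0.4, -0.3, -0.8]
opening: 0.645
grasp_force: 37.4
```

```bash
python3 - <<'E'
from rig import r
import cv2
print(r.sense()["eef_pos"])
a=r.grab_frame("side")[20:220,180:400,::-1];b=r.grab_frame("scene")[130:330,210:430,::-1]
cv2.imwrite("pics/s3.png",cv2.resize(cv2.hconcat([a,b]),(792,360)))
E
```

```text
[620.33109596 106.5641761  162.00882188]
```

View pics/s3.png

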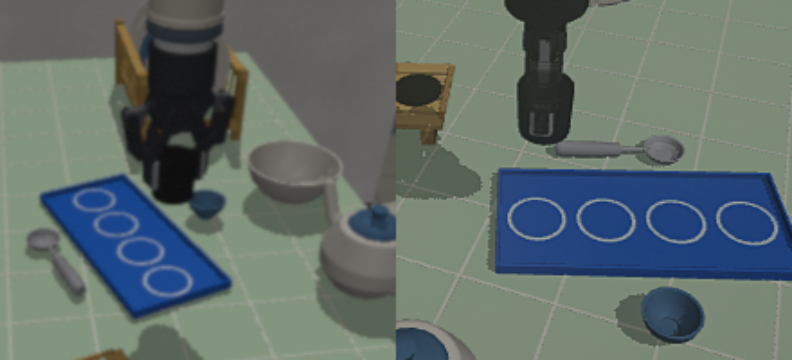

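Emit:
carry_out(
  targets=[
    {"dp":[0,0,25],"yaw":0},
    {"dp":[0,0,55],"yaw":0},
    {"dp":[0,0,85],"yaw":0},
    {"dp":[0,0,105],"yaw":0},
    {"dp":[0,0,118],"yaw":0},
    {"dp":[0,0,125],"yaw":0},
    {"dp":[0,0,129],"yaw":0},
    {"dp":[0,0,131],"yaw":0},
    {"dp":[0,0,132],"yaw":0},
    {"dp":[0,0,133],"yaw":0},
    {"dp":[0,0,133],"yaw":0},
  ],
)

```text
clock: 7.65
eef_pos: [620.3, 105.6, 29.6]
tcp_rot: [3.141, 0.0, 1.853]
contact_force: [0.2, 0.7, -1.1]
opening: 0.65
grasp_force: 37.4
```

Emit:
carry_out(
  targets=[
    {"dp":[0,0,1],"yaw":0},
    {"dp":[0,0,2],"yaw":0},
    {"dp":[0,0,2],"yaw":0},
    {"dp":[0,0,2],"yaw":0},
  ],
)

```text
clock: 8.15
eef_pos: [620.4, 105.6, 29.0]
tcp_rot: [3.141, 0.0, 1.853]
contact_force: [-4.6, -1.6, 14.8]
opening: 0.651
grasp_force: 38.2
```

Emit:
carry_out(
  targets=[
    {"dp":[0,0,0],"yaw":0},
    {"dp":[0,0,0],"yaw":0},
    {"dp":[0,0,0],"yaw":0},
    {"dp":[0,0,0],"yaw":0},
    {"dp":[0,0,0],"yaw":0},
    {"dp":[0,0,-10],"yaw":0},
    {"dp":[0,0,-30],"yaw":0},
    {"dp":[0,0,-60],"yaw":0},
    {"dp":[0,0,-90],"yaw":0},
    {"dp":[0,0,-120],"yaw":0},
    {"dp":[0,0,-135],"yaw":0},
  ],
  fingers=1,
)

```text
clock: 9.52
eef_pos: [621.3, 105.7, 165.7]
tcp_rot: [3.138, 0.0, 1.853]
contact_force: [-0.2, -0.5, -0.8]
opening: 1.001
grasp_force: 0.0
```

```bash
python3 - <<'E'
from rig import r
import cv2
print(r.sense()["eef_pos"])
a=r.grab_frame("side")[20:220,180:400,::-1];b=r.grab_frame("scene")[130:330,210:430,::-1]
cv2.imwrite("pics/s4.png",cv2.resize(cv2.hconcat([a,b]),(792,360)))
E
```

```text
[621.33361943 105.69908175 165.70700533]
```

View pics/s4.png

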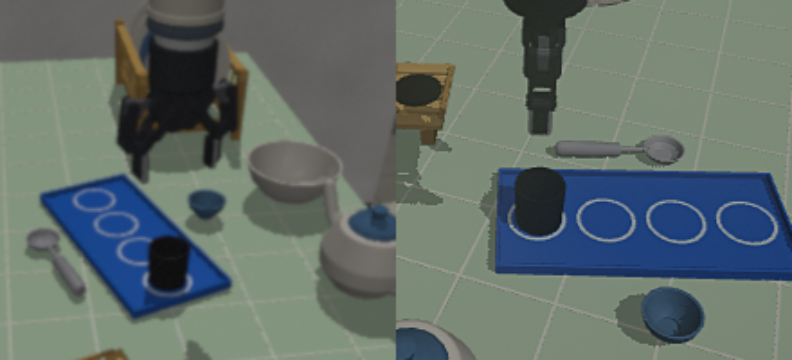

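The black cup is upright on ring 1 and centred within about 3 mm. Next is white.

Emit:
carry_out(
  targets=[
    {"dp":[-40,-32,0],"yaw":0},
    {"dp":[-85,-68,0],"yaw":0},
    {"dp":[-130,-104,0],"yaw":0},
    {"dp":[-175,-140,0],"yaw":0},
    {"dp":[-215,-172,0],"yaw":0},
    {"dp":[-238,-190,0],"yaw":0},
    {"dp":[-244,-195,10],"yaw":0},
    {"dp":[-244,-195,35],"yaw":0},
    {"dp":[-244,-195,60],"yaw":0},
    {"dp":[-244,-195,85],"yaw":0},
    {"dp":[-244,-195,98],"yaw":0},
    {"dp":[-244,-195,103],"yaw":0},
  ],
)

```text
clock: 11.12
eef_pos: [500.6, -182.5, 58.4]
tcp_rot: [-3.14, -0.001, 1.854]
contact_force: [-0.2, -0.1, -0.3]
opening: 1.0
grasp_force: 0.0
```

Emit:
carry_out(
  targets=[
    {"dp":[0,0,0],"yaw":0},
    {"dp":[0,0,0],"yaw":0},
    {"dp":[0,0,0],"yaw":0},
    {"dp":[0,0,0],"yaw":0},
    {"dp":[0,0,0],"yaw":0},
    {"dp":[0,0,0],"yaw":0},
    {"dp":[0,0,0],"yaw":0},
  ],
  fingers=-1,
)

```text
clock: 12.0
eef_pos: [501.7, -183.3, 60.4]
tcp_rot: [3.14, 0.001, 1.853]
contact_force: [0.1, 1.4, 5.7]
opening: 0.65
grasp_force: 36.5
```

Emit:
carry_out(
  targets=[
    {"dp":[0,0,-8],"yaw":0},
    {"dp":[0,0,-28],"yaw":0},
    {"dp":[0,0,-58],"yaw":0},
    {"dp":[0,0,-85],"yaw":0},
    {"dp":[15,9,-100],"yaw":0},
    {"dp":[55,33,-100],"yaw":0},
    {"dp":[105,62,-100],"yaw":0},
    {"dp":[155,92,-100],"yaw":0},
    {"dp":[205,122,-100],"yaw":0},
    {"dp":[255,151,-100],"yaw":0},
    {"dp":[300,178,-100],"yaw":0},
    {"dp":[322,191,-100],"yaw":0},
  ],
)

```text
clock: 13.5
eef_pos: [594.4, 182.7, 159.2]
tcp_rot: [-3.141, -0.0, 1.856]
contact_force: [-0.1, -1.2, -0.9]
opening: 0.647
grasp_force: 37.5
```

Emit:
carry_out(
  targets=[
    {"dp":[0,0,10],"yaw":0},
    {"dp":[0,0,35],"yaw":0},
    {"dp":[0,0,65],"yaw":0},
    {"dp":[0,0,95],"yaw":0},
    {"dp":[0,0,115],"yaw":0},
    {"dp":[0,0,124],"yaw":0},
    {"dp":[0,0,129],"yaw":0},
    {"dp":[0,0,131],"yaw":0},
    {"dp":[0,0,132],"yaw":0},
    {"dp":[0,0,133],"yaw":0},
    {"dp":[0,0,133],"yaw":0},
  ],
)

```text
clock: 14.88
eef_pos: [594.8, 179.4, 26.7]
tcp_rot: [3.141, 0.0, 1.853]
contact_force: [0.1, -0.7, -2.0]
opening: 0.644
grasp_force: 37.5
```

Emit:
carry_out(
  targets=[
    {"dp":[0,0,1],"yaw":0},
    {"dp":[0,0,2],"yaw":0},
    {"dp":[0,0,2],"yaw":0},
    {"dp":[0,0,2],"yaw":0},
  ],
)

```text
clock: 15.38
eef_pos: [595.0, 179.5, 26.3]
tcp_rot: [3.141, -0.0, 1.853]
contact_force: [-5.1, -1.9, 17.1]
opening: 0.645
grasp_force: 37.6
```

Emit:
carry_out(
  targets=[
    {"dp":[0,0,0],"yaw":0},
    {"dp":[0,0,0],"yaw":0},
    {"dp":[0,0,0],"yaw":0},
    {"dp":[0,0,0],"yaw":0},
    {"dp":[0,0,0],"yaw":0},
    {"dp":[0,0,-10],"yaw":0},
    {"dp":[0,0,-30],"yaw":0},
    {"dp":[0,0,-60],"yaw":0},
    {"dp":[0,0,-90],"yaw":0},
    {"dp":[0,0,-120],"yaw":0},
    {"dp":[0,0,-138],"yaw":0},
  ],
  fingers=1,
)

```text
clock: 16.75
eef_pos: [595.5, 179.6, 165.6]
tcp_rot: [3.138, -0.0, 1.853]
contact_force: [0.7, -0.3, -1.2]
opening: 1.003
grasp_force: 0.0
```

Emit:
carry_out(
  targets=[
    {"dp":[-30,-14,0],"yaw":0},
    {"dp":[-80,-38,0],"yaw":0},
    {"dp":[-130,-62,0],"yaw":0},
    {"dp":[-180,-86,0],"yaw":0},
    {"dp":[-230,-110,0],"yaw":0},
    {"dp":[-280,-134,0],"yaw":0},
    {"dp":[-330,-158,0],"yaw":0},
    {"dp":[-375,-179,0],"yaw":0},
    {"dp":[-395,-189,0],"yaw":0},
    {"dp":[-400,-191,0],"yaw":0},
    {"dp":[-400,-191,0],"yaw":0},
  ],
)

```text
clock: 18.12
eef_pos: [522.9, -257.2, 162.5]
tcp_rot: [3.142, -0.001, 1.853]
contact_force: [-0.5, -0.4, 0.1]
opening: 1.004
grasp_force: 0.0
```

Emit:
carry_out(
  targets=[
    {"dp":[0,0,20],"yaw":0},
    {"dp":[0,0,45],"yaw":0},
    {"dp":[0,0,70],"yaw":0},
    {"dp":[0,0,90],"yaw":0},
    {"dp":[0,0,100],"yaw":0},
    {"dp":[0,0,103],"yaw":0},
    {"dp":[0,0,103],"yaw":0},
  ],
)

```text
clock: 19.0
eef_pos: [523.2, -257.8, 59.9]
tcp_rot: [3.141, 0.0, 1.854]
contact_force: [-0.2, -0.4, 0.5]
opening: 1.0
grasp_force: 0.0
```

Emit:
carry_out(
  targets=[
    {"dp":[0,0,0],"yaw":0},
    {"dp":[0,0,0],"yaw":0},
    {"dp":[0,0,0],"yaw":0},
    {"dp":[0,0,0],"yaw":0},
    {"dp":[0,0,0],"yaw":0},
    {"dp":[0,0,0],"yaw":0},
    {"dp":[0,0,0],"yaw":0},
  ],
  fingers=-1,
)

```text
clock: 19.88
eef_pos: [523.1, -258.3, 60.4]
tcp_rot: [3.141, 0.001, 1.853]
contact_force: [-2.6, 1.2, 6.3]
opening: 0.647
grasp_force: 35.8
```

Emit:
carry_out(
  targets=[
    {"dp":[0,0,-8],"yaw":0},
    {"dp":[0,0,-28],"yaw":0},
    {"dp":[0,0,-58],"yaw":0},
    {"dp":[0,0,-85],"yaw":0},
    {"dp":[15,6,-100],"yaw":0},
    {"dp":[50,20,-100],"yaw":0},
    {"dp":[100,39,-100],"yaw":0},
    {"dp":[150,59,-100],"yaw":0},
    {"dp":[200,79,-100],"yaw":0},
    {"dp":[250,98,-100],"yaw":0},
    {"dp":[300,118,-100],"yaw":0},
    {"dp":[350,138,-100],"yaw":0},
  ],
)

```text
clock: 21.38
eef_pos: [556.8, 119.1, 159.3]
tcp_rot: [-3.141, -0.0, 1.854]
contact_force: [0.6, -0.2, -1.8]
opening: 0.642
grasp_force: 37.4
```

Emit:
carry_out(
  targets=[
    {"dp":[45,17,0],"yaw":0},
    {"dp":[90,35,0],"yaw":0},
    {"dp":[115,45,0],"yaw":0},
    {"dp":[128,50,0],"yaw":0},
    {"dp":[128,50,0],"yaw":0},
    {"dp":[128,50,0],"yaw":0},
  ],
)

```text
clock: 22.12
eef_pos: [569.7, 252.4, 159.3]
tcp_rot: [-3.141, 0.0, 1.853]
contact_force: [0.2, -0.2, -1.8]
opening: 0.645
grasp_force: 37.4
```

Emit:
carry_out(
  targets=[
    {"dp":[0,0,10],"yaw":0},
    {"dp":[0,0,35],"yaw":0},
    {"dp":[0,0,65],"yaw":0},
    {"dp":[0,0,95],"yaw":0},
    {"dp":[0,0,115],"yaw":0},
    {"dp":[0,0,124],"yaw":0},
    {"dp":[0,0,129],"yaw":0},
    {"dp":[0,0,132],"yaw":0},
    {"dp":[0,0,133],"yaw":0},
    {"dp":[0,0,134],"yaw":0},
    {"dp":[0,0,135],"yaw":0},
    {"dp":[0,0,135],"yaw":0},
  ],
)

```text
clock: 23.62
eef_pos: [570.4, 253.6, 26.4]
tcp_rot: [3.141, -0.0, 1.853]
contact_force: [-4.8, -2.1, 14.7]
opening: 0.645
grasp_force: 37.8
```

Emit:
carry_out(
  targets=[
    {"dp":[0,0,0],"yaw":0},
    {"dp":[0,0,0],"yaw":0},
    {"dp":[0,0,0],"yaw":0},
    {"dp":[0,0,0],"yaw":0},
    {"dp":[0,0,0],"yaw":0},
    {"dp":[0,0,-10],"yaw":0},
    {"dp":[0,0,-30],"yaw":0},
    {"dp":[0,0,-60],"yaw":0},
    {"dp":[0,0,-90],"yaw":0},
    {"dp":[0,0,-120],"yaw":0},
    {"dp":[0,0,-138],"yaw":0},
    {"dp":[0,0,-138],"yaw":0},
  ],
  fingers=1,
)

```text
clock: 25.12
eef_pos: [570.9, 253.8, 164.4]
tcp_rot: [3.138, -0.0, 1.853]
contact_force: [0.3, 0.4, 0.0]
opening: 0.999
grasp_force: 0.0
```

```bash
python3 - <<'E'
from rig import r
import cv2
print(r.sense()["eef_pos"])
a=r.grab_frame("side")[80:280,180:400,::-1];b=r.grab_frame("scene")[130:330,210:430,::-1]
cv2.imwrite("pics/s5.png",cv2.resize(cv2.hconcat([a,b]),(792,360)))
E
```

```text
[570.92293691 253.77187117 164.43386813]
```

View pics/s5.png

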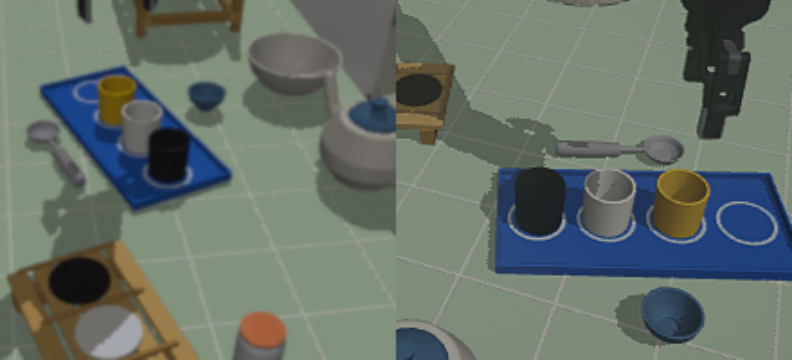

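Three cups are standing on their rings, well centred. Last is red.

Emit:
carry_out(
  targets=[
    {"dp":[-45,-15,0],"yaw":0},
    {"dp":[-100,-34,0],"yaw":0},
    {"dp":[-155,-53,0],"yaw":0},
    {"dp":[-210,-71,0],"yaw":0},
    {"dp":[-265,-90,0],"yaw":0},
    {"dp":[-320,-108,0],"yaw":0},
    {"dp":[-375,-127,0],"yaw":0},
    {"dp":[-430,-146,0],"yaw":0},
    {"dp":[-485,-164,0],"yaw":0},
    {"dp":[-535,-181,0],"yaw":0},
    {"dp":[-555,-188,0],"yaw":0},
    {"dp":[-555,-188,0],"yaw":0},
  ],
)

```text
clock: 26.72
eef_pos: [543.4, -332.6, 161.1]
tcp_rot: [-3.14, -0.002, 1.851]
contact_force: [-0.5, 0.3, -0.4]
opening: 0.995
grasp_force: 0.0
```

Emit:
carry_out(
  targets=[
    {"dp":[0,0,20],"yaw":0},
    {"dp":[0,0,45],"yaw":0},
    {"dp":[0,0,70],"yaw":0},
    {"dp":[0,0,90],"yaw":0},
    {"dp":[0,0,100],"yaw":0},
    {"dp":[0,0,102],"yaw":0},
    {"dp":[0,0,102],"yaw":0},
  ],
)

```text
clock: 27.6
eef_pos: [544.6, -332.2, 61.0]
tcp_rot: [3.141, 0.001, 1.853]
contact_force: [0.1, -0.2, 0.1]
opening: 0.999
grasp_force: 0.0
```

Emit:
carry_out(
  targets=[
    {"dp":[0,0,0],"yaw":0},
    {"dp":[0,0,0],"yaw":0},
    {"dp":[0,0,0],"yaw":0},
    {"dp":[0,0,0],"yaw":0},
    {"dp":[0,0,0],"yaw":0},
    {"dp":[0,0,0],"yaw":0},
    {"dp":[0,0,0],"yaw":0},
  ],
  fingers=-1,
)

```text
clock: 28.48
eef_pos: [544.6, -332.4, 61.6]
tcp_rot: [3.141, 0.001, 1.853]
contact_force: [-2.1, 1.1, 5.7]
opening: 0.644
grasp_force: 36.2
```

Emit:
carry_out(
  targets=[
    {"dp":[0,0,-8],"yaw":0},
    {"dp":[0,0,-28],"yaw":0},
    {"dp":[0,0,-58],"yaw":0},
    {"dp":[0,0,-85],"yaw":0},
    {"dp":[15,4,-100],"yaw":0},
    {"dp":[50,15,-100],"yaw":0},
    {"dp":[100,29,-100],"yaw":0},
    {"dp":[150,44,-100],"yaw":0},
    {"dp":[200,59,-100],"yaw":0},
    {"dp":[250,73,-100],"yaw":0},
    {"dp":[300,88,-100],"yaw":0},
    {"dp":[350,103,-100],"yaw":0},
  ],
)

```text
clock: 29.98
eef_pos: [544.7, 35.2, 160.8]
tcp_rot: [-3.142, -0.0, 1.853]
contact_force: [0.6, -0.4, -1.3]
opening: 0.644
grasp_force: 37.3
```

Emit:
carry_out(
  targets=[
    {"dp":[50,15,0],"yaw":0},
    {"dp":[100,29,0],"yaw":0},
    {"dp":[150,44,0],"yaw":0},
    {"dp":[200,58,0],"yaw":0},
    {"dp":[245,72,0],"yaw":0},
    {"dp":[270,79,0],"yaw":0},
    {"dp":[284,83,0],"yaw":0},
    {"dp":[284,83,0],"yaw":0},
    {"dp":[284,83,0],"yaw":0},
  ],
)

```text
clock: 31.1
eef_pos: [546.0, 327.4, 160.3]
tcp_rot: [-3.141, 0.001, 1.852]
contact_force: [-0.8, 0.1, -0.8]
opening: 0.647
grasp_force: 37.3
```

Emit:
carry_out(
  targets=[
    {"dp":[0,0,10],"yaw":0},
    {"dp":[0,0,35],"yaw":0},
    {"dp":[0,0,65],"yaw":0},
    {"dp":[0,0,95],"yaw":0},
    {"dp":[0,0,115],"yaw":0},
    {"dp":[0,0,124],"yaw":0},
    {"dp":[0,0,129],"yaw":0},
    {"dp":[0,0,132],"yaw":0},
    {"dp":[0,0,133],"yaw":0},
    {"dp":[0,0,134],"yaw":0},
    {"dp":[0,0,135],"yaw":0},
    {"dp":[0,0,135],"yaw":0},
  ],
)

```text
clock: 32.6
eef_pos: [546.5, 329.0, 27.5]
tcp_rot: [3.141, -0.0, 1.853]
contact_force: [-3.5, -2.3, 15.2]
opening: 0.646
grasp_force: 37.7
```

Emit:
carry_out(
  targets=[
    {"dp":[0,0,0],"yaw":0},
    {"dp":[0,0,0],"yaw":0},
    {"dp":[0,0,0],"yaw":0},
    {"dp":[0,0,0],"yaw":0},
    {"dp":[0,0,0],"yaw":0},
    {"dp":[0,0,-10],"yaw":0},
    {"dp":[0,0,-30],"yaw":0},
    {"dp":[0,0,-60],"yaw":0},
    {"dp":[0,0,-110],"yaw":0},
    {"dp":[0,0,-160],"yaw":0},
    {"dp":[0,0,-200],"yaw":0},
    {"dp":[0,0,-200],"yaw":0},
  ],
  fingers=1,
)

```text
clock: 34.1
eef_pos: [548.0, 329.8, 231.2]
tcp_rot: [3.133, -0.002, 1.853]
contact_force: [0.5, -0.5, 0.1]
opening: 1.001
grasp_force: 0.0
```

```bash
python3 - <<'E'
from rig import r
import cv2
print(r.sense()["eef_pos"])
a=r.grab_frame("side")[80:280,180:400,::-1];b=r.grab_frame("scene")[160:310,250:450,::-1]
cv2.imwrite("pics/s6.png",cv2.hconcat([cv2.resize(a,(390,350)),cv2.resize(b,(400,350))]))
E
```

```text
[548.03140431 329.84393476 231.17540072]
```

View pics/s6.png

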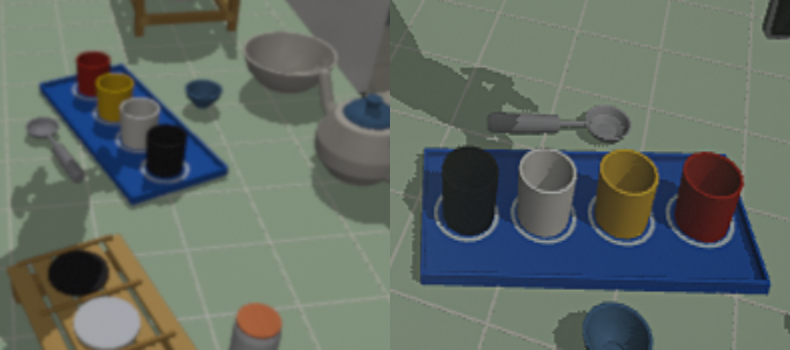

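All four stand on their rings, but red looks a few mm right of centre in the scene view. I'll measure the black and red feet against their rings.

```bash
python3 - <<'E'
from rig import r
from h import *
np.set_printoptions(precision=1,suppress=True)
rng={"red":[((0,120,50),(8,255,255)),((170,120,50),(180,255,255))],"yellow":[((15,120,60),(35,255,255))],"black":[((0,0,0),(180,255,55))]}
t=0.325;R=np.array([[np.cos(t),np.sin(t)],[-np.sin(t),np.cos(t)]])
ring={"red":(545.4,327.9),"yellow":(570.1,253.6),"black":(619.6,106)}
tile=[]
for n in("scene","side"):
    im=r.grab_frame(n);c=r.get_calibration(n);hsv=cv2.cvtColor(im,cv2.COLOR_RGB2HSV)
    Rm=cv2.Rodrigues(c["rvec"])[0]
    for k,v in ring.items():
        def pr(z): return cv2.projectPoints(np.array([[*v,z]],float),c["rvec"],c["tvec"],np.array([[c["fx"],0,c["cx"]],[0,c["fy"],c["cy"]],[0,0,1]]),None)[0][0,0]
        p0=pr(33);m=sum(cv2.inRange(hsv,*q) for q in rng[k]).astype(np.uint8)
        w=np.zeros_like(m);x,y=int(p0[0]),int(p0[1]);w[y-26:y+27,x-24:x+25]=255;m&=w
        q=max(cv2.findContours(m,cv2.RETR_EXTERNAL,1)[0],key=cv2.contourArea)
        # silhouette of the nominal cup at the ring centre, for comparison of centres
        a=np.linspace(0,2*np.pi,60);P=np.array([[v[0]+rr*np.cos(b),v[1]+rr*np.sin(b),z] for rr,z in((26,6),(28,61)) for b in a])
        h=cv2.convexHull(cv2.projectPoints(P,c["rvec"],c["tvec"],np.array([[c["fx"],0,c["cx"]],[0,c["fy"],c["cy"]],[0,0,1]]),None)[0].astype(np.float32))
        M=cv2.moments(cv2.convexHull(q));N=cv2.moments(h)
        d=cast(c,[[M["m10"]/M["m00"],M["m01"]/M["m00"]],[N["m10"]/N["m00"],N["m01"]/N["m00"]]],33)
        print(n,k,"off in tray frame",R@(d[0]-d[1]),"area",M["m00"],N["m00"])
    x,y=map(int,cv2.projectPoints(np.array([[545.,328,10]]),c["rvec"],c["tvec"],np.array([[c["fx"],0,c["cx"]],[0,c["fy"],c["cy"]],[0,0,1]]),None)[0][0,0])
    tile.append(cv2.resize(im[y-35:y+26,x-30:x+31,::-1],(390,390),interpolation=cv2.INTER_CUBIC))
cv2.imwrite("pics/s7.png",cv2.hconcat(tile))
E
```

```text
scene red off in tray frame [1.  2.4] area 926.0 1048.7876847286243
scene yellow off in tray frame [0.  0.1] area 915.0 1003.0670070475899
scene black off in tray frame [1.1 2.2] area 877.0 944.0022907750681
side red off in tray frame [2.5 5.8] area 340.0 478.6899102918687
side yellow off in tray frame [1.3 6.7] area 429.5 527.8980428135837
side black off in tray frame [0.8 1.5] area 569.0 653.4295020704158
```

View pics/s7.png

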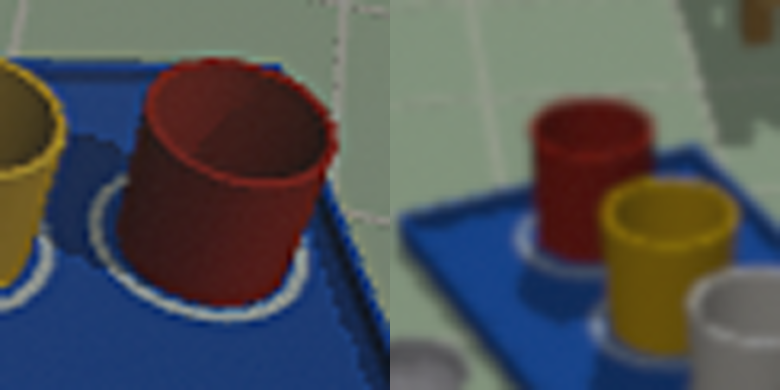

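The red cup is within about 3 mm of its ring centre. The larger side-view offsets come from occlusion by the neighbouring cup. All four are within tolerance, so I'm handing in.

```bash
python3 -c "
from rig import r
print(r.sign_off())"
```

```text
the job is handed in; nothing more can be done
None
```

All four cups stand upright and released on the tray rings in reversed order (black, white, yellow, red from the robot's right), by my camera checks within about 3 mm of centre, well inside the 12 mm limit; the job is handed in, but the sign-off gave no verdict.

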